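Shift the bottle roller into third

TASK

Put the bottle roller into third gear. With shut fingers, only pushing and never gripping, guide its lever to the middle of the H-shaped gate, across to the right, and then forward (away from the robot) all the way home into the third slot, the far right one beside the three studs; leave it there and draw the hand clear. Push gently, and leave the small things round the machine where they stand.

Things in the scene. Friction and masses are not known exactly. Their poses are not given: they have to be found in the camera images.
- roller: bottle roller, fixed: white gearbox 160 (x) x 130 (y) x 85 mm high, steel H gate on top (91 mm high); to its left (+y) two rollers with a lying bottle (top 108 mm high), out to y = +246 mm. Origin: on the bench under the gearbox's centre; x forward across the gate (away from the robot, turned up to 0.3 rad), y left, z up.
- gate_centre (a point): centre of the H gate, 91 mm above the bench. Two slots run along the roller's x, left and right, joined at x = 0 by a cross passage along y. First slot far left, second near left, third far right, fourth near right, marked by one to four studs. Slots 15 mm wide, passage 18 mm, the lever's stem 9 mm thick.
- knob_centre (a point): centre of the black ball knob, 34 mm across, on top of the gear lever. The lever tilts about a point 20 mm above the roller's origin; the knob's centre is 145 mm from it (165 mm above the bench upright, 151 to 165 mm in use). A collar 20 mm across sits under the ball.
- gear_cross (a joint): sideways tilt of the lever, rad: 0 upright, positive to the right (-y of the roller), stops at -0.30 and +0.30. -0.30 to -0.22 in the left slots, +0.22 to +0.30 in the right slots; between them only within the cross passage. Stays where it is left; 1.5 to 2 N at the knob moves it.
- gear_lever (a joint): fore-and-aft tilt of the lever, rad: 0 in the cross passage, positive forward (+x of the roller), stops at -0.32 and +0.32, the slots' ends. The lever passes sideways only while within about 0.06 of 0. Starts anywhere in the left slots or between them. Stays where left; 1.5 to 2 N at the knob moves it.
- cal_vial: small capped vial, 25 mm across, 46 mm high, loose, right of the gearbox; origin at its foot. To be left alone.
- cal_vial_2: small capped vial, 25 mm across, 46 mm high, loose, right of the gearbox and nearer the robot; origin at its foot. To be left alone.
- beaker: beaker, 56 mm across, 69 mm high, loose, far right; origin at its foot. To be left alone.
- label_roll: white roll of labels, 68 mm across, 38 mm high, loose, near right; origin at its foot. To be left alone.
- culture_dish: shallow round dish, 90 mm across, 14 mm high, loose, at the left; origin at its foot. To be left alone.

How it is judged:
By the outcome, as a careful person would: the job done as asked, in the order asked, and still so for the second after the job is handed in, with the robot touching nothing.
It also fails if it takes over 64 s, if anything falls off the work surface, if the arm or the gripper's body presses on something with over 40 N, if the wrist force passes 120 N, or if a joint passes its speed limit or range.

ROBOT

A 7-joint arm with a two-finger parallel gripper is mounted at the origin on a cart in front of the work surface, level with it; the furniture and walls round the work are solid. World frame = base frame: x ahead of the robot, y to its left, z up, the work surface at z = 0. Lengths are in m, angles in degrees, forces in N, time in s.
With the tool pointing down it reaches from about 0.4 to 0.875 m from the base axis. Payload 6.5 kg.
Tool frame: the origin (TCP) lies at the very end of the fingers, on their centre line; the grasp point (between the pads) lies 19 mm behind it; z points along the fingers, x is the direction in which the jaws open and shut, and the axes are right-handed (so a half turn about z gives the same grasp; the last joint's range is limited). The gripper opens to 88 mm and grips with 3 to 60 N. Pads are 18 mm wide; open, the fingers measure 123 mm over their backs; the gripper's body (75 mm by 187 mm) begins 45 mm behind the grasp point.
Start: joints at [-76.673, 30.733, -0.252, 88.115, 0.149, 61.152, -4.079], TCP at [0.191, 0.621, 0.239] pointing down, gripper open.
Joint ranges: [-154.64, 154.64], [-21.42, 123.67], [-72.66, 72.17], [13.99, 137.28], [-74.86, 254.86], [10.95, 109.41], [-158.01, 158.01]. Speed limits (degrees/s): [136.94, 136.94, 180, 180, 180, 180, 180].

INTERFACE

Orientations are given as [roll, pitch, yaw] about the fixed x, y, z axes, in that order (R = Rz(yaw) Ry(pitch) Rx(roll)).
In Python, from plant import * gives the robot as it stands.
- The arm moves only by the tool move_arm, never from a script. Its argument "motion" is a list of rows, each a list of 5 numbers: the shift along the tool's x, y, z in mm, then the turn about the tool's z in rad, then the closure, from -1 (fully open) to 1 (shut). A call has 1 to 20 rows; each row shifts and turns the pose as measured when the row begins, along the tool's axes as they then stand; what a row does not reach is not made up. A row lasts 1/8 s, in which the tool goes at most 62.5 mm and 10.7 degrees, less where a joint would pass 70% of its speed; a pose out of reach is approached as far as the arm can. A call is refused whole if a number of a shift passes 62.5 or a number of a turn 0.188, either way. A call with a gripper value outside its range is refused whole. The fingers move at their own pace and stop on an object; "squeeze" is the grip in N (left out, the last holds). Time passes only in rows, so rows that do not move let the fingers close. It gives the time, the measured TCP pose, the force and the opening at its end, in the units of the state.
- observe(): the state, without advancing time (a new reading comes with each control period).
- grab_frame(name): name is "side" or "top"; returns (picture, depth): 384x512x3 uint8, blue, green, red; 384x512 float32, m along the optical axis (not along the pixel's ray), 0 where there is no reading.
- camera_model(name): a dict with "fovy" (degrees; the focal length in pixels is half the picture's height over the tangent of half this angle, whatever the lens; pixels are square), "cx", "cy" (the principal point, pixels), "R" (3x3) and "t" (3): a world point X has camera coordinates R X + t. Camera axes: x right, y down, z forward; pixel columns grow to the right and rows downward; lengths in m; the calibration is good to about 2 mm. A picture is of the moment at which its call begins. camera_model takes no time and is no camera call.
- finish_job(): hands the job in, once; it reports no verdict.
The state is a dict: "t": time; "q": joint angles; "dq": joint speeds; "joint_torque": joint torques, N m; "position": TCP position; "ee_rot": TCP orientation; "force": force on the tool from outside, world axes, zero at the start; "torque": the same for the moment, N m; "finger_gap": finger opening in m.
Only numpy, scipy, OpenCV 4.12 (cv2) and the standard library are available. Lean on these libraries where they do the work, as an engineer would, in place of code of your own. Each camera call takes 0.05 s, during which the arm holds its last target. There are 200 camera calls.

## Working session

There is one attempt and no reset: what is moved stays moved. The work goes in short steps, Python scripts to look and compute and a tool call to move; the robot and the scene stay as the last step left them, time stands still between calls to the robot, and variables do not carry over. Pictures are saved under pics/ and viewed, about 8 in all and at most 12, crops included, and the job is handed in when it is done.

Besides the shell and the picture viewer there is one more tool, called after "Request:" as name(argument=value, ...), one argument or row to a line, values as JSON. move_arm: Moves the arm, as the interface text tells. Its arguments: {"type":"object","properties":{"motion":{"type":"array"},"squeeze":{"type":"number"}},"required":["motion"]}

```bash
mkdir -p pics; cat > h.py <<'E'
from plant import *
import numpy as np, cv2
def cloud(name):
    im,d=grab_frame(name); c=camera_model(name)
    f=im.shape[0]/2/np.tan(np.radians(c["fovy"])/2)
    v,u=np.mgrid[:im.shape[0],:im.shape[1]]
    P=np.stack([(u-c["cx"])/f*d,(v-c["cy"])/f*d,d],-1)
    W=(P-np.array(c["t"]))@np.array(c["R"])
    W[d==0]=np.nan
    return im,d,W
E
python3 - <<'E'
from h import *
o=observe(); print({k:np.round(o[k],3) for k in ("t","position","ee_rot","force","finger_gap")})
ims=[]
for n in("top","side"):
    im,d,W=cloud(n); c=camera_model(n); print(n,c["fovy"],np.round(-np.array(c["R"]).T@c["t"],3)); np.savez(f"{n}0.npz",im=im,W=W)
    cv2.imwrite(f"pics/{n}0.png",im)
E
```

```text
{'t': np.float64(0.0), 'position': array([0.191, 0.621, 0.238]), 'ee_rot': array([1.7999e+02, 9.7000e-02, 7.2883e+01]), 'force': array([-0.168, -0.46 , -0.407]), 'finger_gap': np.float64(0.088)}
top 45.870262771673225 [0.355 0.077 1.397]
side 50.95848389151584 [ 0.398 -0.812  0.802]
```

View pics/top0.png

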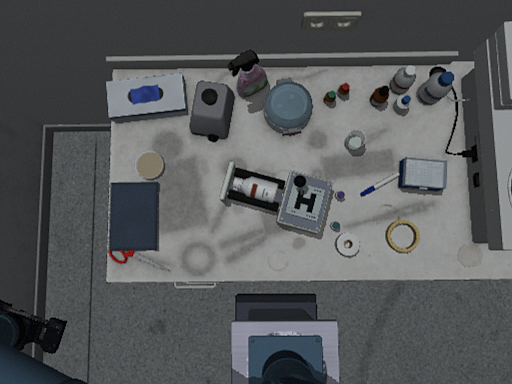

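View pics/side0.png

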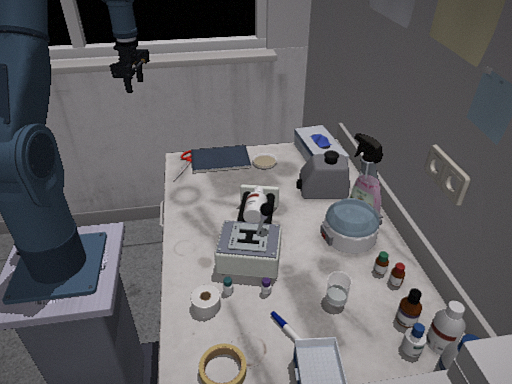

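The top view has the gearbox around px (305,203), the H gate on it, and the black knob at about (300,182), which is forward and left (first slot). The side view agrees, with the gearbox at about (248,248).

```bash
python3 - <<'E'
from h import *
z=np.load("top0.npz"); im,W=z["im"],z["W"]
sub=np.zeros(im.shape[:2],bool); sub[160:245,270:345]=1
g=sub&(W[...,2]>.075)&(W[...,2]<.1)
n,l,st,ce=cv2.connectedComponentsWithStats(g.astype(np.uint8)); k=1+st[1:,4].argmax(); print(st[k])
p=W[l==k]; r=cv2.minAreaRect((p[:,:2]*1000).astype(np.float32)); print("box",r, np.median(p[:,2]))
kn=sub&(W[...,2]>.135); print("knob",kn.sum(),W[kn].mean(0),W[kn].max(0),W[kn].min(0))
c=cv2.resize(im[150:250,260:360],None,fx=5,fy=5,interpolation=cv2.INTER_CUBIC)
z=np.load("side0.npz"); im2,W2=z["im"],z["W"]
s2=np.zeros(im2.shape[:2],bool); s2[170:290,205:290]=1
for lo in(.115,.13,.14):
  kn=s2&(W2[...,2]>lo)&(im2.max(2)<90)&(abs(W2[...,1]-.0)<.2);print("side knob",lo,kn.sum(),W2[kn].mean(0) if kn.any() else 0, np.argwhere(kn).mean(0))
g=s2&(W2[...,2]>.083)&(W2[...,2]<.097)&(W2[...,1]<.1)
p=W2[g]; print("side box",cv2.minAreaRect((p[:,:2]*1000).astype(np.float32)))
c2=cv2.resize(im2[170:270,200:300],None,fx=3,fy=5,interpolation=cv2.INTER_CUBIC)
cv2.imwrite("pics/c.png",np.hstack([c,c2]))
E
```

```text
[ 277  171   55   63 2231]
box ((499.7218017578125, -60.465118408203125), (129.61485290527344, 159.74725341796875), 73.88475799560547) 0.0867206539185004
knob 122 [ 0.54655525 -0.03904249  0.16554721] [ 0.56232406 -0.02301124  0.17534801] [ 0.53177776 -0.05591492  0.13660395]
side knob 0.115 140 [ 0.5485472  -0.04793417  0.16239405] [209.13571429 266.02857143]
side knob 0.13 139 [ 0.54860041 -0.04793378  0.1626675 ] [209.05035971 266.05035971]
side knob 0.14 137 [ 0.54859928 -0.04792456  0.16306402] [208.9270073  266.05109489]
side box ((517.1717529296875, -10.318038940429688), (233.33364868164062, 152.72885131835938), 73.03192901611328)
```

View pics/c.png

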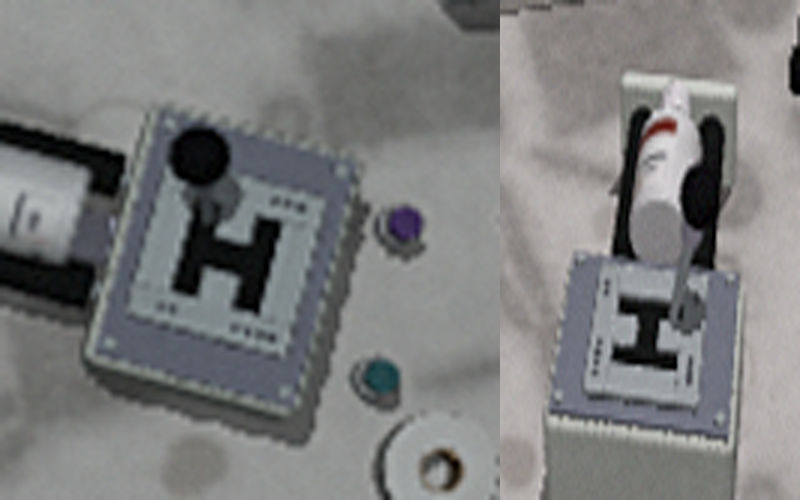

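The roller centre comes out at about (0.500,-0.060) with a yaw of about -16.1°. The knob is at roller (+40,+32) mm, so the lever is in the first slot. The tool axes already nearly match the roller's: tool x is roller +y, and tool y is roller +x. I'll go high over to the far side of the knob.

Request:
move_arm(
  motion=[
    [-20,20,0,-0.017,1],
    [-35,38,0,0,1],
    [-35,38,0,0,1],
    [-35,38,0,0,1],
    [-35,38,0,0,1],
    [-35,38,0,0,1],
    [-35,38,0,0,1],
    [-35,38,0,0,1],
    [-35,38,0,0,1],
    [-35,38,0,0,1],
    [-35,38,0,0,1],
    [-35,38,0,0,1],
    [-35,38,0,0,1],
    [-35,38,0,0,1],
    [-20,38,0,0,1],
    [0,25,0,0,1],
    [0,0,0,0,1],
    [0,0,0,0,1],
  ],
)

```text
t: 2.35
position: [0.6165, -0.037, 0.2331]
ee_rot: [-179.7, 0.4, 74.0]
force: [-0.8, 0.1, 0.6]
finger_gap: 0.0002
```

```bash
cat >> h.py <<'E'
C=np.array([.4997,-.0605]); A=np.radians(-16.1); R2=np.array([[np.cos(A),np.sin(A)],[-np.sin(A),np.cos(A)]])
def rol(p): return np.round((R2@(np.array(p)[:2]-C))*1000,1)
def st():
    o=observe(); print("t",round(float(o["t"]),2),"roller xy mm",rol(o["position"]),"z",round(o["position"][2]*1000,1),"rot",np.round(o["ee_rot"],1),"F rol",np.round(R2@o["force"][:2],2),np.round(o["force"][2],2),"gap",round(float(o["finger_gap"]),4))
def knob(show=None):
    for n in("top","side"):
        im,d,W=cloud(n)
        p=W[...,:2]-C; 
        x=p@R2[0];y=p@R2[1]
        m=(W[...,2]>.125)&(W[...,2]<.185)&(abs(x)<.075)&(abs(y)<.065)&(im.max(2)<60)
        k,l,s,c=cv2.connectedComponentsWithStats(m.astype(np.uint8))
        for i in range(1,k):
            if s[i,4]>15: q=W[l==i]; print(n,"px",np.round(c[i]),s[i,4],"rol mean",rol(q.mean(0)),"z",np.round([q[:,2].min(),q[:,2].max()],3),"x rng",np.round([x[l==i].min(),x[l==i].max()],3),"y rng",np.round([y[l==i].min(),y[l==i].max()],3))
        if show: cv2.imwrite(f"pics/{show}_{n}.png",cv2.resize(im[130:260,250:380] if n=="top" else im[150:280,190:320],None,fx=4,fy=4,interpolation=cv2.INTER_CUBIC))
E
python3 -c "
from h import *
st();knob('a')
a=[cv2.imread(f'pics/a_{n}.png') for n in('top','side')];cv2.imwrite('pics/a.png',cv2.resize(np.hstack(a),(800,400)))"
```

```text
t 2.35 roller xy mm [105.7  54.9] z 233.1 rot [-179.7    0.4   74. ] F rol [-0.78 -0.16] 0.56 gap 0.0002
side px [266. 209.] 129 rol mean [44.2 25.3] z [0.145 0.173] x rng [0.028 0.058] y rng [0.015 0.042]
```

View pics/a.png

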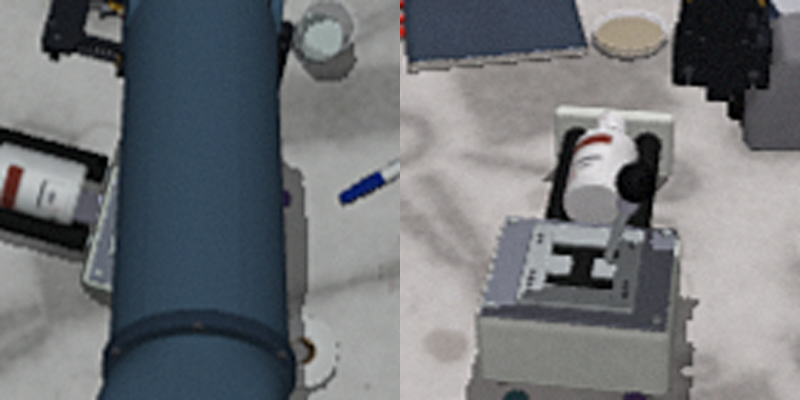

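The top camera is blocked by the arm, but the side view shows the knob at (635,183) in the composite and the hand behind it, clear. The side estimate of the knob is about (43,34) mm, z about 156, which agrees. Next I'll line up in y and descend on the far side.

Request:
move_arm(
  motion=[
    [-11,-8,0,0,1],
    [-10,-6,15,0,1],
    [0,0,22,0,1],
    [0,0,22,0,1],
    [0,0,20,0,1],
    [0,0,8,0,1],
    [0,0,0,0,1],
  ],
)

```text
t: 3.32
position: [0.5902, -0.0546, 0.1469]
ee_rot: [-179.7, 0.4, 74.2]
force: [0.7, -0.7, -0.5]
finger_gap: 0.0004
```

```bash
python3 -c "
from h import *
st();knob()"
```

```text
t 3.33 roller xy mm [85.3 30.8] z 146.9 rot [-179.7    0.4   74.2] F rol [ 0.81 -0.45] -0.47 gap 0.0004
side px [264. 210.] 72 rol mean [38.6 23.9] z [0.145 0.174] x rng [0.028 0.051] y rng [0.016 0.038]
```

Request:
move_arm(
  motion=[
    [2,-4,0,0,1],
    [0,-4,0,0,1],
    [0,-4,0,0,1],
    [0,-4,0,0,1],
    [0,-4,0,0,1],
    [0,-4,0,0,1],
    [0,-4,0,0,1],
    [0,-4,0,0,1],
    [0,-4,0,0,1],
    [0,0,0,0,1],
  ],
)

```text
t: 4.68
position: [0.5584, -0.0422, 0.1509]
ee_rot: [179.7, 0.2, 74.2]
force: [1.8, -0.6, 1.7]
finger_gap: 0.0002
```

```bash
python3 -c "
from h import *
st();knob()"
```

```text
t 4.67 roller xy mm [51.3 33.9] z 150.9 rot [179.7   0.2  74.2] F rol [ 1.87 -0.08] 1.67 gap 0.0002
```

Request:
move_arm(
  motion=[
    [0,-4,2,0,1],
    [0,-4,2,0,1],
    [0,-4,1,0,1],
    [0,-4,1,0,1],
    [0,-3,1,0,1],
    [0,0,0,0,1],
  ],
)

```text
t: 5.52
position: [0.5385, -0.0369, 0.1429]
ee_rot: [179.8, 0.2, 74.2]
force: [0.7, -0.2, 0.9]
finger_gap: 0.0001
```

```bash
python3 -c "
from h import *
st();knob('b')
a=[cv2.imread(f'pics/b_{n}.png') for n in('top','side')];cv2.imwrite('pics/b.png',cv2.resize(np.hstack(a),(800,400)))"
```

```text
t 5.53 roller xy mm [30.7 33.5] z 142.9 rot [179.8   0.2  74.2] F rol [ 0.76 -0.02] 0.92 gap 0.0001
```

View pics/b.png

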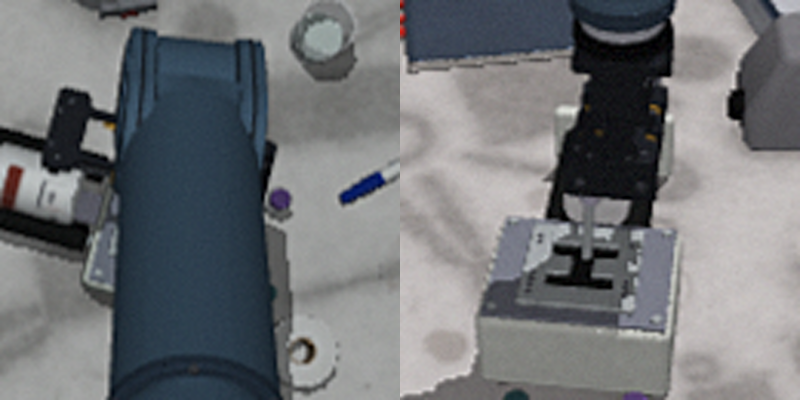

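The side view shows the stem at about (588,225), just under the hand and near the bridge of the H. I'll measure the stem's tilt from its depth points.

```bash
cat >> h.py <<'E'
def stem():
    im,d,W=cloud("side"); p=W[...,:2]-C; x=p@R2[0]*1000; y=p@R2[1]*1000
    for lo in range(96,150,8):
        m=(W[...,2]*1000>lo)&(W[...,2]*1000<lo+8)&(abs(x)<60)&(abs(y)<50)
        if m.any(): 
            s=(np.median(x[m]),np.median(y[m]),np.median(W[...,2][m])*1000); print("z",lo,m.sum(),"x",np.round(s[0],1),np.round([x[m].min(),x[m].max()]),"y",np.round(s[1],1),"tilt x,y",np.round(np.array(s[:2])/(s[2]-20),3))
E
python3 -c "
from h import *
stem()"
```

```text
z 96 9 x 3.8 [ 1. 40.] y 15.8 tilt x,y [0.048 0.2  ]
z 104 11 x 3.4 [1. 8.] y 19.4 tilt x,y [0.038 0.222]
z 112 11 x 3.1 [0. 8.] y 21.4 tilt x,y [0.032 0.224]
z 120 12 x 4.3 [-0.  9.] y 24.4 tilt x,y [0.042 0.237]
z 128 9 x 5.3 [-0. 10.] y 25.7 tilt x,y [0.048 0.232]
z 136 14 x 5.8 [-2. 13.] y 24.3 tilt x,y [0.048 0.202]
z 144 6 x 7.1 [ 1. 26.] y 22.4 tilt x,y [0.057 0.178]
```

The stem tilt is about +0.042 rad, so the knob is about 6 mm forward of centre. I'll push 6 mm more.

Request:
move_arm(
  motion=[
    [0,-3,0,0,1],
    [0,-4,0,0,1],
    [0,0,0,0,1],
  ],
)

```text
t: 6.05
position: [0.5319, -0.0349, 0.143]
ee_rot: [179.7, 0.2, 74.1]
force: [1.9, 0.2, -0.2]
finger_gap: 0.0006
```

```bash
python3 -c "
from h import *
st();stem()"
```

```text
t 6.05 roller xy mm [23.8 33.5] z 143.0 rot [179.7   0.2  74.1] F rol [1.76 0.76] -0.2 gap 0.0006
z 96 11 x -1.6 [-30.   3.] y 17.7 tilt x,y [-0.02   0.221]
z 104 10 x -1.7 [-5.  3.] y 20.0 tilt x,y [-0.019  0.23 ]
z 112 14 x 0.5 [-5.  3.] y 21.5 tilt x,y [0.005 0.224]
z 120 10 x -1.8 [-5.  3.] y 22.9 tilt x,y [-0.017  0.22 ]
z 128 10 x 0.3 [-5.  3.] y 24.8 tilt x,y [0.002 0.224]
z 136 13 x -2.0 [-7.  6.] y 24.0 tilt x,y [-0.017  0.198]
z 144 7 x 20.7 [-7. 29.] y 23.3 tilt x,y [0.166 0.187]
```

The tilt is about -0.01, so the lever is in the passage. Now I'll back off forward and go round to the knob's left side.

Request:
move_arm(
  motion=[
    [0,8,0,0,1],
    [0,10,0,0,1],
    [5,4,0,0,1],
    [14,0,0,0,1],
    [14,0,0,0,1],
    [14,0,0,0,1],
    [12,0,0,0,1],
    [0,-12,0,0,1],
    [0,-14,0,0,1],
    [0,-12,0,0,1],
    [0,0,0,0,1],
    [0,0,0,0,1],
  ],
)

```text
t: 7.6
position: [0.53, 0.0313, 0.1418]
ee_rot: [180.0, 0.3, 74.2]
force: [1.0, -0.6, -0.3]
finger_gap: 0.0005
```

```bash
python3 -c "
from h import *
st();stem();knob()"
```

```text
t 7.6 roller xy mm [ 3.6 96.6] z 141.8 rot [180.    0.3  74.2] F rol [ 1.17 -0.3 ] -0.31 gap 0.0005
z 96 11 x -1.4 [-5.  4.] y 17.1 tilt x,y [-0.018  0.213]
z 104 11 x -1.8 [-5.  3.] y 18.7 tilt x,y [-0.02   0.212]
z 112 11 x 0.3 [-5.  3.] y 21.1 tilt x,y [0.003 0.22 ]
z 120 11 x -2.0 [-5.  3.] y 24.1 tilt x,y [-0.019  0.234]
z 128 10 x 0.3 [-5.  3.] y 24.0 tilt x,y [0.003 0.216]
z 136 12 x -0.7 [-7.  5.] y 23.6 tilt x,y [-0.006  0.195]
z 144 18 x 0.6 [-7.  8.] y 24.8 tilt x,y [0.005 0.195]
side px [249. 205.] 142 rol mean [-0.6 27.7] z [0.15  0.179] x rng [-0.018  0.015] y rng [0.019 0.044]
```

Request:
move_arm(
  motion=[
    [-8,-4,0,0,1],
    [-8,0,0,0,1],
    [-4,0,0,0,1],
    [-4,0,0,0,1],
    [-4,0,0,0,1],
    [-4,0,0,0,1],
    [-4,0,0,0,1],
    [-4,0,0,0,1],
    [-4,0,0,0,1],
    [-4,0,0,0,1],
    [-4,0,0,0,1],
    [0,0,0,0,1],
  ],
)

```text
t: 9.25
position: [0.5126, -0.0205, 0.1426]
ee_rot: [179.9, 0.2, 74.2]
force: [0.2, 0.5, 0.9]
finger_gap: 0.0005
```

```bash
python3 -c "
from h import *
st();stem();knob()"
```

```text
t 9.25 roller xy mm [ 1.3 42. ] z 142.6 rot [179.9   0.2  74.2] F rol [0.04 0.49] 0.94 gap 0.0005
z 96 10 x 1.5 [-3. 40.] y 2.5 tilt x,y [0.019 0.032]
z 104 10 x -0.2 [-3.  3.] y 4.2 tilt x,y [-0.002  0.048]
z 112 7 x 0.2 [-5.  3.] y 4.5 tilt x,y [0.002 0.047]
z 120 10 x 0.6 [-5.  3.] y 5.3 tilt x,y [0.006 0.051]
z 128 11 x 0.1 [-5.  3.] y 6.2 tilt x,y [0.001 0.055]
z 136 7 x -1.6 [-7.  5.] y 2.7 tilt x,y [-0.013  0.022]
z 144 16 x -0.1 [-10.   8.] y 2.9 tilt x,y [-0.001  0.023]
side px [247. 214.] 68 rol mean [-0.6 -1.8] z [0.152 0.176] x rng [-0.017  0.014] y rng [-0.008  0.008]
```

The lever is crossing inside the passage with its tilt x near 0. I'll carry on to the right.

Request:
move_arm(
  motion=[
    [-4,0,0,0,1],
    [-4,0,0,0,1],
    [-4,0,0,0,1],
    [-4,0,0,0,1],
    [-4,0,0,0,1],
    [-4,0,0,0,1],
    [-4,0,0,0,1],
    [-4,0,0,0,1],
    [-4,0,0,0,1],
    [-4,0,0,0,1],
    [-4,0,0,0,1],
    [0,0,0,0,1],
  ],
)

```text
t: 10.9
position: [0.4991, -0.0654, 0.1421]
ee_rot: [180.0, 0.2, 74.2]
force: [0.0, 0.3, -0.6]
finger_gap: 0.0002
```

```bash
python3 -c "
from h import *
st();stem();knob()"
```

```text
t 10.9 roller xy mm [ 0.8 -4.9] z 142.1 rot [180.    0.2  74.2] F rol [-0.05  0.32] -0.62 gap 0.0002
z 96 9 x 1.1 [-33.  44.] y -22.5 tilt x,y [ 0.014 -0.286]
z 104 7 x -0.7 [-4.  4.] y -24.5 tilt x,y [-0.008 -0.278]
z 112 5 x -0.2 [-3.  2.] y -27.2 tilt x,y [-0.002 -0.282]
z 120 6 x 0.2 [-5.  2.] y -28.9 tilt x,y [ 0.002 -0.279]
z 128 4 x -0.7 [-7.  3.] y -32.8 tilt x,y [-0.006 -0.295]
z 136 6 x 2.3 [-4.  6.] y -36.5 tilt x,y [ 0.02  -0.309]
z 144 2 x -3.1 [-4. -2.] y -47.8 tilt x,y [-0.024 -0.365]
side px [244. 227.] 79 rol mean [ -0.6 -48. ] z [0.136 0.173] x rng [-0.017  0.014] y rng [-0.054 -0.036]
```

The cross tilt is about 0.25 to the right once corrected for surface bias, which puts it in the right slot's band. Now round to the near side.

Request:
move_arm(
  motion=[
    [6,0,0,0,1],
    [10,0,0,0,1],
    [5,-8,0,0,1],
    [0,-14,0,0,1],
    [0,-14,0,0,1],
    [0,-12,0,0,1],
    [-10,0,0,0,1],
    [-14,0,0,0,1],
    [-14,0,0,0,1],
    [-12,0,0,0,1],
    [0,0,0,0,1],
    [0,0,0,0,1],
  ],
)

```text
t: 12.55
position: [0.4408, -0.0826, 0.1424]
ee_rot: [179.9, 0.2, 74.1]
force: [-0.0, 0.9, -0.0]
finger_gap: 0.0002
```

```bash
python3 -c "
from h import *
st();stem();knob()"
```

```text
t 12.55 roller xy mm [-50.5 -37.5] z 142.4 rot [179.9   0.2  74.1] F rol [-0.28  0.84] -0.05 gap 0.0002
z 96 11 x -1.0 [-38.  41.] y -21.2 tilt x,y [-0.012 -0.266]
z 104 6 x 0.3 [-3.  4.] y -25.3 tilt x,y [ 0.003 -0.287]
z 112 6 x -0.5 [-3.  2.] y -27.3 tilt x,y [-0.005 -0.282]
z 120 5 x -0.3 [-5.  2.] y -29.7 tilt x,y [-0.003 -0.283]
z 128 4 x -0.6 [-7.  3.] y -33.2 tilt x,y [-0.005 -0.296]
z 136 6 x 2.2 [-4.  6.] y -36.3 tilt x,y [ 0.019 -0.309]
z 144 2 x -0.8 [-4.  3.] y -47.2 tilt x,y [-0.006 -0.362]
side px [245. 224.] 154 rol mean [ -0.3 -43.6] z [0.135 0.181] x rng [-0.015  0.014] y rng [-0.053 -0.028]
```

Request:
move_arm(
  motion=[
    [0,8,0,0,1],
    [0,8,0,0,1],
    [0,4,0,0,1],
    [0,4,0,0,1],
    [0,4,0,0,1],
    [0,4,0,0,1],
    [0,4,0,0,1],
    [0,4,0,0,1],
    [0,4,0,0,1],
    [0,4,0,0,1],
    [0,4,0,0,1],
    [0,4,0,0,1],
    [0,4,0,0,1],
    [0,0,0,0,1],
  ],
)

```text
t: 14.45
position: [0.5012, -0.0984, 0.1413]
ee_rot: [-179.8, 0.3, 74.3]
force: [-0.9, 0.5, 0.2]
finger_gap: 0.0003
```

```bash
python3 -c "
from h import *
st();stem();knob()"
```

```text
t 14.45 roller xy mm [ 11.9 -36. ] z 141.3 rot [-179.8    0.3   74.3] F rol [-0.99  0.2 ] 0.19 gap 0.0003
z 96 7 x 21.2 [19. 26.] y -22.8 tilt x,y [ 0.265 -0.284]
z 104 5 x 24.0 [22. 26.] y -25.1 tilt x,y [ 0.279 -0.291]
z 112 8 x 27.0 [21. 29.] y -27.0 tilt x,y [ 0.285 -0.285]
z 120 2 x 24.5 [24. 25.] y -28.7 tilt x,y [ 0.242 -0.283]
z 144 3 x 43.4 [41. 48.] y -46.7 tilt x,y [ 0.338 -0.364]
side px [264. 227.] 68 rol mean [ 45.8 -41.8] z [0.147 0.173] x rng [0.039 0.052] y rng [-0.05  -0.025]
```

It has entered the third slot. I'll press gently home in small steps.

Request:
move_arm(
  motion=[
    [0,2,0,0,1],
    [0,2,0,0,1],
    [0,2,0,0,1],
  ],
)

```text
t: 14.98
position: [0.5064, -0.0997, 0.1412]
ee_rot: [-179.8, 0.3, 74.3]
force: [-0.4, 0.5, -1.0]
finger_gap: 0.0003
```

Request:
move_arm(
  motion=[
    [0,2,0,0,1],
    [0,2,0,0,1],
  ],
)

```text
t: 15.22
position: [0.5103, -0.1008, 0.1411]
ee_rot: [-179.7, 0.3, 74.3]
force: [-2.2, 1.1, -1.4]
finger_gap: 0.0005
```

```bash
python3 -c "
from h import *
st();knob();stem()"
```

```text
t 15.22 roller xy mm [ 21.4 -35.8] z 141.1 rot [-179.7    0.3   74.3] F rol [-2.41  0.47] -1.4 gap 0.0005
side px [269. 228.] 58 rol mean [ 56.6 -40.3] z [0.147 0.171] x rng [0.051 0.064] y rng [-0.052 -0.025]
z 96 8 x 26.4 [-38.  34.] y -22.3 tilt x,y [ 0.329 -0.279]
z 104 7 x 29.2 [26. 32.] y -25.8 tilt x,y [ 0.334 -0.294]
z 112 8 x 34.3 [29. 39.] y -27.2 tilt x,y [ 0.354 -0.281]
z 120 2 x 34.4 [32. 37.] y -28.6 tilt x,y [ 0.341 -0.284]
z 144 5 x 55.3 [53. 60.] y -46.9 tilt x,y [ 0.426 -0.362]
```

Request:
move_arm(
  motion=[
    [0,2,0,0,1],
  ],
)

```text
t: 15.5
position: [0.5117, -0.1012, 0.141]
ee_rot: [-179.7, 0.3, 74.3]
force: [-4.3, 2.0, -1.5]
finger_gap: 0.0004
```

Request:
move_arm(
  motion=[
    [0,2,0,0,1],
  ],
)

```text
t: 15.62
position: [0.5127, -0.1014, 0.1406]
ee_rot: [-179.5, 0.3, 74.3]
force: [-5.3, 2.0, 0.9]
finger_gap: 0.001
```

The force has gone from about 2 N to 5.6 N while the advance has shrunk, so the lever is on its stop. Drawing clear: straight back, then up and away.

Request:
move_arm(
  motion=[
    [0,-6,0,0,1],
    [0,-12,0,0,1],
    [0,-12,0,0,1],
    [0,0,-20,0,1],
    [0,0,-40,0,1],
    [0,0,-40,0,1],
    [30,0,-20,0,1],
    [40,0,0,0,1],
    [40,0,0,0,1],
    [40,0,0,0,1],
    [40,0,0,0,1],
    [40,0,0,0,1],
    [40,0,0,0,1],
    [20,0,0,0,1],
    [0,0,0,0,1],
    [0,0,0,0,1],
  ],
)

```text
t: 17.62
position: [0.5617, 0.191, 0.2677]
ee_rot: [179.6, 0.0, 74.0]
force: [0.5, 0.6, -0.2]
finger_gap: 0.0007
```

```bash
python3 -c "
from h import *
st();knob('e');stem()
a=[cv2.imread(f'pics/e_{n}.png') for n in('top','side')];cv2.imwrite('pics/e.png',cv2.resize(np.hstack(a),(800,400)))"
```

```text
t 17.62 roller xy mm [-10.1 258.9] z 267.7 rot [179.6   0.   74. ] F rol [0.31 0.66] -0.17 gap 0.0007
top px [323. 186.] 113 rol mean [ 44.  -33.8] z [0.154 0.174] x rng [0.03 0.06] y rng [-0.05  -0.018]
side px [265. 228.] 153 rol mean [ 48.  -41.9] z [0.133 0.172] x rng [0.032 0.064] y rng [-0.053 -0.026]
z 96 8 x 26.4 [-28.  40.] y -22.0 tilt x,y [ 0.337 -0.281]
z 104 7 x 29.2 [26. 34.] y -24.8 tilt x,y [ 0.335 -0.284]
z 112 8 x 33.0 [29. 39.] y -26.6 tilt x,y [ 0.349 -0.282]
z 120 6 x 33.2 [31. 37.] y -28.9 tilt x,y [ 0.325 -0.283]
z 128 9 x 37.5 [32. 45.] y -35.3 tilt x,y [ 0.328 -0.308]
z 136 1 x 40.1 [40. 40.] y -37.4 tilt x,y [ 0.346 -0.322]
z 144 14 x 47.2 [33. 60.] y -46.7 tilt x,y [ 0.366 -0.363]
```

View pics/e.png

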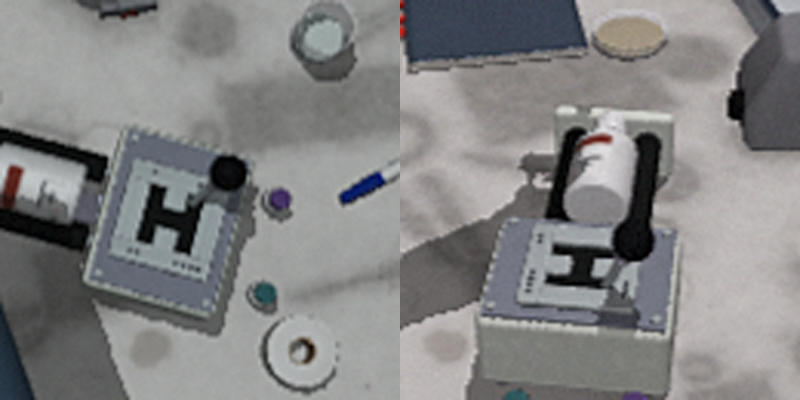

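The knob is at (228,172) top and (633,240) side in the composite, far right, with the stem at the end of the third slot. The vials, label roll, beaker and dish are standing, and the hand is clear.

```bash
python3 -c "
from h import *
print(finish_job())"
```

```text
the job is handed in; nothing more can be done
None
```

The bottle roller is in third gear, and the job was handed in at about 17.7 s of the 64 s allowed. With shut fingers, only pushing, I drew the lever back out of the first slot to the passage. I then pushed it across to the right and forward to its stop in the third slot.

- **At the stop:** the wrist force rose from about 2 N to 5.6 N while the advance died away, so I stopped there. That was the highest force read at the end of any move.
- **Last look:** with the hand away, the knob was at roller (+44, −34) mm from the top camera. That is about 0.31–0.33 rad forward against a stop at 0.32, and about 0.24 rad right, inside the slot's band.
- **Camera disagreement:** the side view read a few millimetres further forward and right (+48, −42). I put this down to it seeing only the near surface of the ball and to calibration error.
- **Small things:** the vials, label roll, beaker and dish looked undisturbed. I judged this by eye and did not measure their positions before and after.
- **Hand:** it was left clear at 268 mm height, reading under 1 N, which is noise.

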